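Find the mill jar that still has its ball

ROBOT

A 6-joint arm with a two-finger parallel gripper is mounted at the origin on a cart in front of the work surface, level with it; the furniture and walls round the work are solid. World frame = base frame: x ahead of the robot, y to its left, z up, the work surface at z = 0. Lengths are in mm, angles in rad, forces in N, time in s.
With the tool pointing down it reaches from about 325 to 900 mm from the base axis. Payload 3.5 kg.
Tool frame: the origin (TCP) lies midway between the tips of the shut fingers; the grasp point (between the pads) lies 19 mm behind it; x points along the fingers, y is the direction in which the jaws open and shut, and the axes are right-handed (so a half turn about x gives the same grasp; the last joint's range is limited). The gripper opens to 85 mm and grips with 20 to 120 N. Pads are 22 mm wide; open, the fingers measure 114 mm over their backs; the gripper's body (76 mm by 85 mm) begins 54 mm behind the grasp point. The pads swing forward as they close: fully open they stand 13 mm farther back than shut.
Start: joints at [1.151, 0.276, -0.026, 1.268, 0, 1.467], TCP at [194.711, 593.893, 231.313] pointing down, gripper open.
Joint ranges: [-3.12, 3.12], [-0.85, 1.88], [-1.08, 1.24], [-1.95, 2.15], [-1.57, 1.53], [-3.14, 3.14]. Speed limits (rad/s): [2.57, 2.57, 3.14, 3.14, 3.14, 3.14].

INTERFACE

Orientations are given as a unit quaternion [w, x, y, z].
In Python, from cell import env, vision, hand_in gives the robot as it stands.
- The arm moves only by the tool send_rows, never from a script. Its argument "moves" is a list of rows, each an object of numbers: "x", "y", "z": the shift along the tool's x, y, z in mm; "roll": the turn about the tool's x in degrees. In form: [{"x": .., "y": .., "z": .., "roll": ..}, ...]. A call has 1 to 20 rows; each row is the pose to reach, as a shift and turn from the pose commanded when the call began, along the tool's axes at that moment; what a row does not reach only later rows make up. A row lasts 1/8 s, in which the tool goes at most 62.5 mm and 10.7 degrees, less where a joint would pass 70% of its speed; a pose out of reach is approached as far as the arm can. A call with a gripper value outside its range is refused whole. "grip" is the opening, from 0 (shut) to 1 (fully open), set as the call begins (left out, the last holds). The fingers move at their own pace and stop on an object; "newtons" is the grip in N (left out, the last holds). Time passes only in rows, so rows that repeat a pose let the fingers close. It gives the time, the measured TCP pose, the force and the opening at its end, in the units of the state.
- env.get_obs(): the state, without advancing time (a new reading comes with each control period).
- vision.get_image(name): name is "side" or "top" or "wrist"; returns the picture (480x640x3 uint8, blue, green, red); there is no depth.
- vision.get_calibration(name): a dict with "mtx" (3x3 intrinsics, pixels), "world_to_cam" (4x4, takes a point from world to camera coordinates); the wrist camera has in their place "T_tool_cam" (4x4, takes a point from camera to tool coordinates, whose origin is the TCP and whose axes are the tool frame's). Camera axes: x right, y up, looking along -z (the intrinsics and any distortion apply to the point x, -y, -z); pixel columns grow to the right and rows downward; lengths in mm; the calibration is good to about 2 mm. A picture is of the moment at which its call begins: read the wrist's pose just before it. get_calibration takes no time and is no camera call.
- hand_in(): hands the job in, once; it reports no verdict.
The state is a dict: "time": time; "qpos": joint angles; "joint_velocities": joint speeds; "joint_torque": joint torques, N m; "tcp_pos": TCP position; "tcp_rot": TCP orientation; "force": force on the tool from outside, world axes, zero at the start; "torque": the same for the moment, N m; "width": finger opening in mm.
Only numpy, scipy, OpenCV 4.12 (cv2) and the standard library are available. Lean on these libraries where they do the work, as an engineer would, in place of code of your own. Each camera call takes 0.05 s, during which the arm holds its last target. There are 200 camera calls.

TASK

Before the three sealed mill jars go to the washer, check all of them for a grinding ball left inside: from left to right, lift each jar well clear of the rack, pause, shake it briskly along its length or rock it end to end so that a ball would roll and knock, and set it back in its pocket (the right jar may stay in the hand if it is the one). Then hold the jar that rattles level over the middle of the pink tray, clear above its rim, ready to be opened there: the program finishes while still holding it, with the other two jars seated in their pockets and everything else left where it was.

Things in the scene. Friction and masses are not known exactly. Their poses are not given: they have to be found in the camera images.
- jar_a: one of three alike sealed steel mill jars, 0.35 to 0.66 kg: a lying tube 46 mm across and 122 mm long (x), round its middle a square collar, 34 mm long (x), 58 mm wide (y), 58 mm high. Take it by the collar. It stays shut. Its straight round inside, 38 mm across and 110 mm long, is empty or has one free steel ball, 28 mm, 90 g, that rolls and knocks from end to end. Origin: middle of the collar's underside, z up; axes as the rack's
- jar_b: one of three alike sealed steel mill jars, 0.35 to 0.66 kg: a lying tube 46 mm across and 122 mm long (x), round its middle a square collar, 34 mm long (x), 58 mm wide (y), 58 mm high. Take it by the collar. It stays shut. Its straight round inside, 38 mm across and 110 mm long, is empty or has one free steel ball, 28 mm, 90 g, that rolls and knocks from end to end. Origin: middle of the collar's underside, z up; axes as the rack's
- jar_c: one of three alike sealed steel mill jars, 0.35 to 0.66 kg: a lying tube 46 mm across and 122 mm long (x), round its middle a square collar, 34 mm long (x), 58 mm wide (y), 58 mm high. Take it by the collar. It stays shut. Its straight round inside, 38 mm across and 110 mm long, is empty or has one free steel ball, 28 mm, 90 g, that rolls and knocks from end to end. Origin: middle of the collar's underside, z up; axes as the rack's
- jar_rack: a fixed blue plate with three pockets in a row, in which the jars' collars sit with the tubes pointing away from the robot (which jar is where varies); 96 mm (x) by 290 mm (y) by 18 mm high. Origin: centre of its underside; x away from the robot, y along the row to the robot's left, z up
- jar_rack_hole0 (a point): centre of the mouth of the left pocket (as seen from the robot), level with the plate's top; 39 mm (x) by 63 mm (y) with a 2 mm chamfer, 5 mm deep; pockets are 100 mm apart; axes as the rack's
- jar_rack_hole1 (a point): centre of the mouth of the middle pocket (as seen from the robot), level with the plate's top; 39 mm (x) by 63 mm (y) with a 2 mm chamfer, 5 mm deep; pockets are 100 mm apart; axes as the rack's
- jar_rack_hole2 (a point): centre of the mouth of the right pocket (as seen from the robot), level with the plate's top; 39 mm (x) by 63 mm (y) with a 2 mm chamfer, 5 mm deep; pockets are 100 mm apart; axes as the rack's
- pink_tray: an open pink instrument tray on the worktop, 132 mm (x) by 190 mm (y) by 48 mm high; loose. Origin: centre of its underside
- tray_mid (a point): centre of the pink tray at the height of its rim; the axes are the tray's
- timer: a white bench timer, 58 x 72 x 18 mm; a bystander, to be left where it is. Origin: centre of its underside
- marker_pen: a black marker pen, 12 x 131 x 14 mm, lying; a bystander, to be left where it is. Origin: centre of its underside
- forceps: steel forceps, 11 x 122 x 6 mm, lying; a bystander, to be left where it is. Origin: centre of its underside
- reagent_2: a white bottle with red cap and band, 48 mm across, 105 mm high; a bystander, to be left where it is. Origin: centre of its underside

How it is judged:
By the outcome, as a careful person would: the job done as asked, in the order asked, and still so for the second after the job is handed in, while the arm keeps its last pose, push and grip.
It also fails if it takes over 72 s, if anything falls off the work surface, if the arm or the gripper's body presses on something with over 40 N, if the wrist force passes 120 N, or if a joint passes its speed limit or range.

## Working session

There is one attempt and no reset: what is moved stays moved. The work goes in short steps, Python scripts to look and compute and a tool call to move; the robot and the scene stay as the last step left them, time stands still between calls to the robot, and variables do not carry over. Pictures are saved under pics/ and viewed, about 8 in all and at most 12, crops included, and the job is handed in when it is done.

Besides the shell and the picture viewer there is one more tool, called after "Request:" as name(argument=value, ...) on one line, values as JSON. send_rows: Moves the arm, as the interface text tells. Its arguments: {"type":"object","properties":{"moves":{"type":"array"},"grip":{"type":"number"},"newtons":{"type":"number"}},"required":["moves"]}

```bash
ls; mkdir -p pics; python3 - <<'E'
from cell import env, vision
import cv2,numpy as np
np.set_printoptions(suppress=True,precision=3)
o=env.get_obs()
for k in o: print(k,o[k])
a=[vision.get_image(n) for n in("top","side")]
for n,i in zip(("top","side"),a): cv2.imwrite(f"pics/{n}0.png",i); print(n,vision.get_calibration(n))
print(vision.get_calibration("wrist"))
E
```

```text
pics
time 0.0
qpos [ 1.151  0.277 -0.028  1.268  0.     1.467]
joint_velocities [ 0.    -0.001  0.    -0.    -0.001  0.   ]
joint_torque [  0.001 -44.551  29.52    0.016  -0.      0.   ]
tcp_pos [194.397 593.197 230.176]
tcp_rot [ 0.698  0.111  0.698 -0.112]
force [ 0.309 -0.358  0.746]
torque [ 0.017 -0.031 -0.033]
width 85.50297433155013
top {'mtx': array([[523.524,   0.   , 322.674],
       [  0.   , 523.524, 232.504],
       [  0.   ,   0.   ,   1.   ]]), 'world_to_cam': array([[    0.02 ,    -1.   ,    -0.003,    65.364],
       [    0.993,     0.02 ,     0.115,  -527.032],
       [   -0.115,    -0.005,     0.993, -1365.671],
       [    0.   ,     0.   ,     0.   ,     1.   ]])}
side {'mtx': array([[623.654,   0.   , 324.729],
       [  0.   , 623.654, 237.835],
       [  0.   ,   0.   ,   1.   ]]), 'world_to_cam': array([[    0.998,    -0.064,    -0.007,  -519.22 ],
       [    0.04 ,     0.537,     0.842,  -133.813],
       [   -0.051,    -0.841,     0.539, -1337.229],
       [    0.   ,     0.   ,     0.   ,     1.   ]])}
{'mtx': array([[407.853,   0.   , 312.881],
       [  0.   , 407.853, 241.876],
       [  0.   ,   0.   ,   1.   ]]), 'T_tool_cam': array([[  -0.001,    0.29 ,   -0.957, -143.718],
       [   1.   ,    0.   ,   -0.001,   -0.682],
       [  -0.   ,   -0.957,   -0.29 ,  -74.237],
       [   0.   ,    0.   ,    0.   ,    1.   ]])}
```

View pics/top0.png

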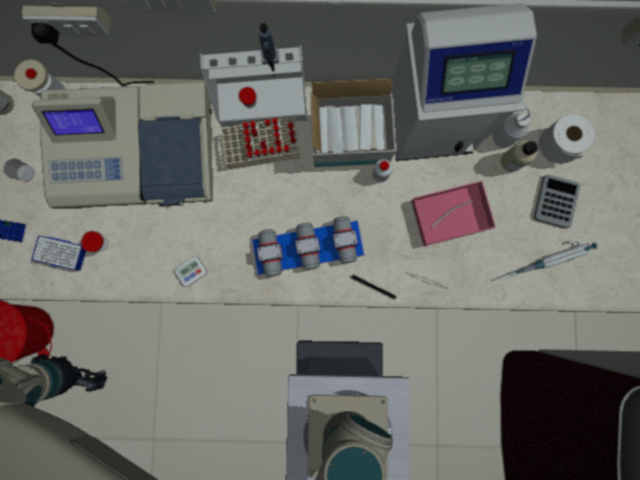

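View pics/side0.png

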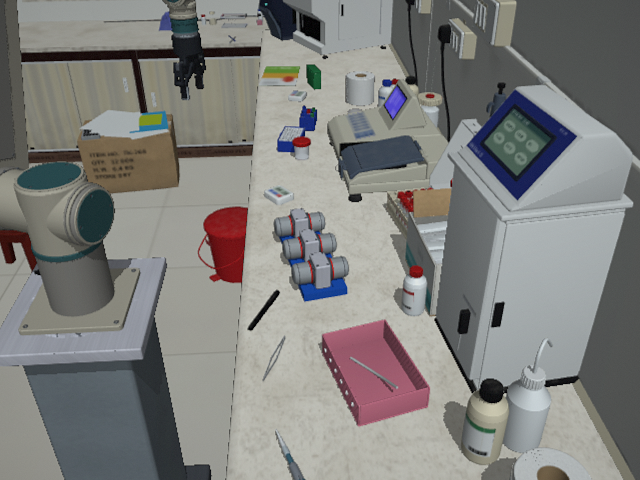

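The top view shows the blue rack around (307,247) with three jars at about (268,253), (307,245) and (345,240), and the pink tray at about (453,213). The pen is at (373,287), the forceps at (427,280), the timer at (190,271) and the reagent bottle at (383,170). The side view agrees, with nothing standing between the rack and the tray.

```bash
cat > h.py <<'E'
import cv2,numpy as np
from scipy.spatial.transform import Rotation as R
np.set_printoptions(suppress=True,precision=2)
def cam(vision,n,o=None):
    c=vision.get_calibration(n); K=c["mtx"]
    if n=="wrist":
        w,x,y,z=o["tcp_rot"]; T=np.eye(4);T[:3,:3]=R.from_quat([x,y,z,w]).as_matrix();T[:3,3]=o["tcp_pos"]
        M=T@c["T_tool_cam"]
    else: M=np.linalg.inv(c["world_to_cam"])
    return K,M
def ray(K,M,uv,z):
    uv=np.atleast_2d(uv).astype(float)
    d=np.c_[(uv[:,0]-K[0,2])/K[0,0],-(uv[:,1]-K[1,2])/K[1,1],-np.ones(len(uv))]@M[:3,:3].T
    c=M[:3,3]; return (c+d*((z-c[2])/d[:,2])[:,None])
E
python3 - <<'E'
from h import *
from cell import env,vision
i=cv2.imread("pics/top0.png");h=cv2.cvtColor(i,cv2.COLOR_BGR2HSV)
K,M=cam(vision,"top")
def rect(lo,hi,box,z):
    m=cv2.inRange(h,lo,hi);b=np.zeros_like(m);x0,y0,x1,y1=box;b[y0:y1,x0:x1]=m[y0:y1,x0:x1]
    v,u=np.nonzero(b);p=ray(K,M,np.c_[u,v],z)[:,:2].astype(np.float32)
    r=cv2.minAreaRect(p);print(len(u),r)
    return r
rect((100,150,60),(125,255,255),(235,205,380,290),18)
rect((150,70,60),(179,200,255),(400,170,505,255),48)
# jar red rings
rect((150,70,60),(179,200,255),(235,205,380,290),40)
print(ray(K,M,[[268,253],[307,245],[345,240]],60))
print(R.from_quat(np.roll(env.get_obs()["tcp_rot"],-1)).as_matrix())
E
```

```text
1528 ((487.1105041503906, 115.81498718261719), (93.88561248779297, 285.85272216796875), 11.216581344604492)
3417 ((582.9951171875, -266.4300842285156), (128.80152893066406, 194.9555206298828), 15.251022338867188)
157 ((489.50634765625, 116.36217498779297), (53.138832092285156, 244.16090393066406), 11.030245780944824)
[[465.78 216.71  60.  ]
 [488.66 115.83  60.  ]
 [503.7   17.13  60.  ]]
[[-0.    0.31  0.95]
 [-0.    0.95 -0.31]
 [-1.   -0.   -0.  ]]
```

Request:
send_rows(moves=[{"x": 0,"y": -275,"z": 378,"roll": -29.4},{"x": 0,"y": -275,"z": 378,"roll": -29.4},{"x": 0,"y": -275,"z": 378,"roll": -29.4},{"x": 0,"y": -275,"z": 378,"roll": -29.4},{"x": 0,"y": -275,"z": 378,"roll": -29.4},{"x": 0,"y": -275,"z": 378,"roll": -29.4},{"x": 0,"y": -275,"z": 378,"roll": -29.4},{"x": 0,"y": -275,"z": 378,"roll": -29.4},{"x": 0,"y": -275,"z": 378,"roll": -29.4},{"x": 0,"y": -275,"z": 378,"roll": -29.4},{"x": 0,"y": -275,"z": 378,"roll": -29.4},{"x": 0,"y": -275,"z": 378,"roll": -29.4}], grip=1, newtons=80)

```text
time: 1.6
tcp_pos: [467.6, 215.7, 231.3]
tcp_rot: [0.704, -0.07, 0.704, 0.07]
force: [-0.6, -0.3, 0.1]
width: 85.5
```

```bash
python3 - <<'E'
from h import *
from cell import env,vision
o=env.get_obs(); i=vision.get_image("wrist"); cv2.imwrite("pics/w1.png",i)
import json;json.dump({k:np.array(v).tolist() for k,v in o.items()},open("o1.json","w"))
print(o["time"],o["tcp_pos"],o["tcp_rot"],o["qpos"])
E
```

```text
1.6 [467.57 215.7  231.28] [ 0.7  -0.07  0.7   0.07] [ 0.31  0.08 -0.26  1.23  0.    0.11]
```

View pics/w1.png

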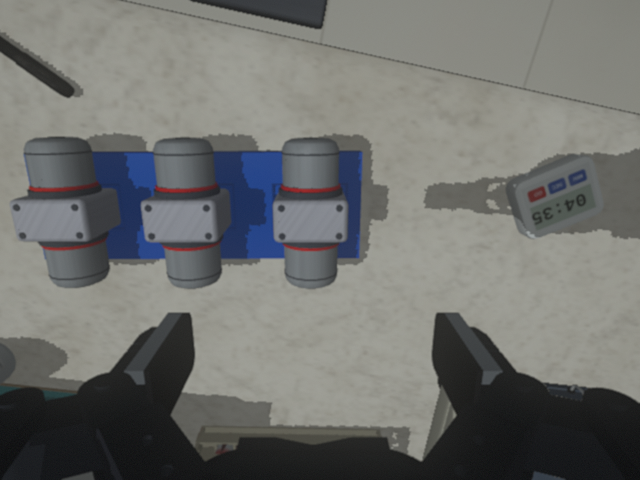

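The wrist view has the rack square to the image. The collar tops are centred near (310,218), (180,218) and (49,220), and the rack's left edge runs from (361,151) to (361,259).

```bash
python3 - <<'E'
from h import *
from cell import vision
import json
o=json.load(open("o1.json"));i=cv2.imread("pics/w1.png");h=cv2.cvtColor(i,cv2.COLOR_BGR2HSV)
K,M=cam(vision,"wrist",o)
T=R.from_quat(np.roll(o["tcp_rot"],-1)).as_matrix()
def show(n,p): 
    print(n,p,"tool:",(p-np.array(o["tcp_pos"]))@T)
c=ray(K,M,[[310.5,218.5],[179.5,218.5],[49.5,219.5]],71)
for n,p in zip("LMR",c): show(n,p)
d=c[0]-c[2];print("yaw",np.degrees(np.arctan2(-d[0],d[1])),np.linalg.norm(d))
m=cv2.inRange(h,(105,120,40),(125,255,255));m[:120]=0;m[290:]=0
v,u=np.nonzero(m[:, :400]);p=ray(K,M,np.c_[u,v],18)[:,:2].astype(np.float32)
r=cv2.minAreaRect(p);print(r,u.min(),u.max())
e=ray(K,M,[[361,151],[361,259]],18);d=e[1]-e[0];print(e,np.degrees(np.arctan2(d[1],d[0])),np.linalg.norm(d))
y=T[:,1];print("tool yaw",np.degrees(np.arctan2(-y[0],y[1])))
E
```

```text
L [466.91 213.66  71.  ] tool: [160.28  -1.88  -1.01]
M [486.63 115.36  71.  ] tool: [ 160.27 -102.13   -1.03]
R [506.98  17.91  71.  ] tool: [ 160.26 -201.69   -0.26]
yaw 11.56911242827956 199.80409741583927
((483.2940368652344, 143.66131591796875), (96.07324981689453, 231.4582977294922), 11.355097770690918) 93 361
[[412.74 246.75  18.  ]
 [508.11 269.34  18.  ]] 13.320902533561982 98.01183333193318
tool yaw 11.353195082637747
```

Request:
send_rows(moves=[{"x": 60,"y": -2,"z": -1},{"x": 120,"y": -2,"z": -1},{"x": 170,"y": -2,"z": -1},{"x": 195,"y": -2,"z": -1},{"x": 206,"y": -2,"z": -1},{"x": 206,"y": -2,"z": -1},{"x": 206,"y": -2,"z": -1}])

```text
invalid input
```

Request:
send_rows(moves=[{"x": 0},{"x": 0},{"x": 0},{"x": 0},{"x": 0},{"x": 0}], grip=0, newtons=80)

```text
invalid input
```

Request:
send_rows(moves=[{"x": 60,"y": -2,"z": -1,"roll": 0},{"x": 120,"y": -2,"z": -1,"roll": 0},{"x": 170,"y": -2,"z": -1,"roll": 0},{"x": 195,"y": -2,"z": -1,"roll": 0},{"x": 206,"y": -2,"z": -1,"roll": 0},{"x": 206,"y": -2,"z": -1,"roll": 0},{"x": 206,"y": -2,"z": -1,"roll": 0}])

```text
time: 2.52
tcp_pos: [469.1, 213.3, 26.8]
tcp_rot: [0.705, -0.069, 0.703, 0.07]
force: [-0.2, -0.3, -0.3]
width: 85.8
```

Request:
send_rows(moves=[{"x": 0,"y": 0,"z": 0,"roll": 0},{"x": 0,"y": 0,"z": 0,"roll": 0},{"x": 0,"y": 0,"z": 0,"roll": 0},{"x": 0,"y": 0,"z": 0,"roll": 0},{"x": 0,"y": 0,"z": 0,"roll": 0}], grip=0, newtons=80)

```text
time: 3.15
tcp_pos: [468.9, 213.3, 26.7]
tcp_rot: [0.705, -0.069, 0.703, 0.07]
force: [-0.2, 2.0, 6.1]
width: 56.9
```

Request:
send_rows(moves=[{"x": -10,"y": 0,"z": 0,"roll": 0},{"x": -30,"y": 0,"z": 0,"roll": 0},{"x": -70,"y": 0,"z": 0,"roll": 0},{"x": -110,"y": 0,"z": 0,"roll": 0},{"x": -130,"y": 0,"z": 0,"roll": 0},{"x": -130,"y": 0,"z": 0,"roll": 0},{"x": -130,"y": 0,"z": 0,"roll": 0},{"x": -130,"y": 0,"z": 0,"roll": 0},{"x": -130,"y": 0,"z": 0,"roll": 0},{"x": -130,"y": 0,"z": 0,"roll": 0},{"x": -130,"y": 0,"z": 0,"roll": 0}])

```text
time: 4.53
tcp_pos: [467.6, 212.7, 155.1]
tcp_rot: [0.704, -0.069, 0.704, 0.069]
force: [0.2, -0.1, -5.7]
width: 57.2
```

```bash
cat > s.py <<'E'
from h import *
from cell import env,vision
import sys
np.set_printoptions(suppress=True,precision=3)
n=int(sys.argv[1])
for k in range(n):
    o=env.get_obs();T=R.from_quat(np.roll(o["tcp_rot"],-1)).as_matrix()
    print("%.2f"%o["time"],"F",np.array(o["force"])@T,"T",np.array(o["torque"])@T,"%.1f"%o["width"])
    if k<n-1: vision.get_image("side")
print(o["tcp_pos"])
E
python3 s.py 8
```

```text
4.53 F [ 5.707 -0.165  0.215] T [-0.022 -0.017 -0.005] 57.2
4.58 F [4.317 0.309 0.575] T [ 0.001  0.08  -0.064] 57.4
4.62 F [ 5.785  0.198 -0.305] T [-0.001 -0.     0.064] 56.6
4.67 F [ 5.25   0.474 -0.02 ] T [-0.009  0.021  0.069] 57.2
4.72 F [ 5.294  0.562 -0.52 ] T [-0.008 -0.033  0.015] 57.3
4.78 F [5.802 0.212 0.293] T [ 0.008 -0.007  0.011] 57.2
4.83 F [ 6.151 -0.951  0.245] T [ 0.005 -0.02   0.022] 57.5
4.88 F [ 5.964  0.43  -0.526] T [0.026 0.045 0.002] 57.0
[467.678 212.655 155.376]
```

Request:
send_rows(moves=[{"x": 0,"y": 0,"z": 50,"roll": 0},{"x": 0,"y": 0,"z": 0,"roll": 0},{"x": 0,"y": 0,"z": -50,"roll": 0},{"x": 0,"y": 0,"z": 0,"roll": 0},{"x": 0,"y": 0,"z": 50,"roll": 0},{"x": 0,"y": 0,"z": 0,"roll": 0},{"x": 0,"y": 0,"z": -50,"roll": 0},{"x": 0,"y": 0,"z": 0,"roll": 0},{"x": 0,"y": 0,"z": 50,"roll": 0},{"x": 0,"y": 0,"z": 0,"roll": 0},{"x": 0,"y": 0,"z": -50,"roll": 0},{"x": 0,"y": 0,"z": 0,"roll": 0},{"x": 0,"y": 0,"z": 0,"roll": 0}])

```text
time: 6.5
tcp_pos: [468.7, 212.7, 154.3]
tcp_rot: [0.704, -0.069, 0.703, 0.069]
force: [0.8, -0.2, -5.4]
width: 57.1
```

```bash
python3 s.py 20
```

```text
6.50 F [ 5.417 -0.313  0.782] T [ 0.151 -0.427  0.177] 57.1
6.55 F [ 6.608 -0.967 -0.128] T [ 0.138 -0.075  0.102] 57.1
6.60 F [ 7.653 -0.242 -1.407] T [0.082 0.324 0.012] 57.0
6.65 F [ 7.365 -0.929 -0.622] T [ 0.017  0.601 -0.102] 57.2
6.70 F [ 6.486 -0.206 -0.282] T [ 0.001  0.692 -0.103] 56.9
6.75 F [ 5.38   0.539 -0.747] T [-0.103  0.664 -0.182] 57.0
6.80 F [4.499 0.62  0.359] T [-0.118  0.463 -0.219] 57.0
6.85 F [ 3.388  1.313 -0.361] T [-0.075  0.321 -0.083] 57.1
6.90 F [3.385 1.356 0.901] T [-0.168  0.021  0.002] 56.8
6.95 F [3.402 1.716 1.705] T [-0.082 -0.377  0.017] 57.1
7.00 F [ 4.213 -0.545  1.717] T [-0.014 -0.734  0.1  ] 57.4
7.05 F [ 3.986 -0.143  0.424] T [ 0.016 -0.821  0.226] 57.1
7.10 F [ 4.966 -1.387  1.173] T [ 0.121 -0.665  0.181] 56.9
7.15 F [ 6.078 -0.681  0.091] T [ 0.155 -0.417  0.142] 57.3
7.20 F [ 7.414 -1.26  -0.318] T [ 0.15  -0.059  0.114] 56.8
7.25 F [ 7.081 -0.84  -0.492] T [ 0.098 -0.048  0.045] 57.1
7.30 F [ 7.49  -0.175 -1.116] T [ 0.12   0.311 -0.042] 57.0
7.35 F [ 6.724 -0.225 -0.152] T [ 0.054  0.633 -0.095] 57.0
7.40 F [ 6.486  0.646 -0.88 ] T [-0.002  0.692 -0.157] 57.1
7.45 F [ 6.325  0.505 -1.321] T [ 0.009  0.641 -0.156] 57.0
[467.605 212.634 155.286]
```

```bash
python3 s.py 20
```

```text
7.45 F [ 6.325  0.505 -1.321] T [ 0.009  0.641 -0.156] 57.0
7.50 F [ 5.825 -0.34  -1.19 ] T [-0.055  0.814 -0.207] 57.4
7.55 F [ 6.004  0.425 -1.464] T [-0.035  0.658 -0.162] 57.0
7.60 F [5.359 1.057 1.164] T [-0.101  0.592 -0.198] 56.9
7.65 F [3.895 0.025 0.455] T [-0.092  0.508 -0.164] 57.0
7.70 F [4.618 1.129 1.172] T [-0.062  0.103 -0.079] 57.3
7.75 F [4.419 0.945 1.304] T [-0.123  0.016 -0.037] 57.2
7.80 F [4.495 0.58  1.252] T [-0.118 -0.319 -0.049] 57.2
7.85 F [3.51  0.569 1.518] T [-0.165 -0.51   0.054] 57.1
7.90 F [3.685 0.567 0.222] T [-0.101 -0.671  0.069] 56.9
7.95 F [2.528 0.194 0.693] T [-0.009 -0.754  0.161] 56.7
8.00 F [ 5.661 -0.735  1.625] T [ 0.094 -0.815  0.121] 57.3
8.05 F [ 5.118 -0.957  0.836] T [ 0.092 -0.633  0.171] 57.2
8.10 F [ 5.35  -0.531 -0.703] T [ 0.134 -0.351  0.184] 56.7
8.15 F [ 6.612 -0.932 -0.309] T [ 0.097 -0.166  0.077] 57.1
8.20 F [ 7.365 -1.682  0.07 ] T [ 0.107 -0.101  0.072] 56.9
8.25 F [ 5.447 -1.051  0.198] T [0.105 0.008 0.079] 56.8
8.30 F [ 7.26  -0.351 -0.455] T [0.104 0.368 0.014] 57.2
8.35 F [ 7.217  0.261 -1.831] T [ 0.022  0.608 -0.067] 57.0
8.40 F [ 6.692 -0.78  -2.013] T [ 0.03   0.704 -0.178] 57.1
[467.638 212.657 155.317]
```

Request:
send_rows(moves=[{"x": 40,"y": 0,"z": 0,"roll": 0},{"x": 80,"y": 0,"z": 0,"roll": 0},{"x": 105,"y": 0,"z": 0,"roll": 0},{"x": 115,"y": 0,"z": 0,"roll": 0},{"x": 121,"y": 0,"z": 0,"roll": 0},{"x": 126,"y": 0,"z": 0,"roll": 0},{"x": 129,"y": 0,"z": 0,"roll": 0},{"x": 129,"y": 0,"z": 0,"roll": 0}])

```text
time: 9.4
tcp_pos: [469.8, 213.2, 27.3]
tcp_rot: [0.705, -0.069, 0.702, 0.07]
force: [3.7, 1.3, -1.2]
width: 57.3
```

```bash
sed -i 's/^print(o\["tcp_pos"\])/print(o["tcp_pos"],o["joint_velocities"],o["joint_torque"])/' s.py; python3 s.py 4; python3 - <<'E'
from cell import env,vision
import cv2
cv2.imwrite("pics/w2.png",vision.get_image("wrist"))
E
```

```text
9.40 F [1.25  0.507 3.891] T [-0.02  -1.192  0.017] 57.3
9.45 F [2.636 1.676 4.011] T [-0.131 -1.602 -0.157] 57.1
9.50 F [3.669 1.443 4.186] T [-0.202 -1.322 -0.19 ] 57.1
9.55 F [5.367 1.019 3.777] T [-0.239 -1.04  -0.16 ] 57.0
[469.743 213.17   27.333] [ 0.003  0.002 -0.004 -0.015 -0.056  0.054] [  0.443 -38.782  20.664   1.719   0.193   0.111]
```

View pics/w2.png

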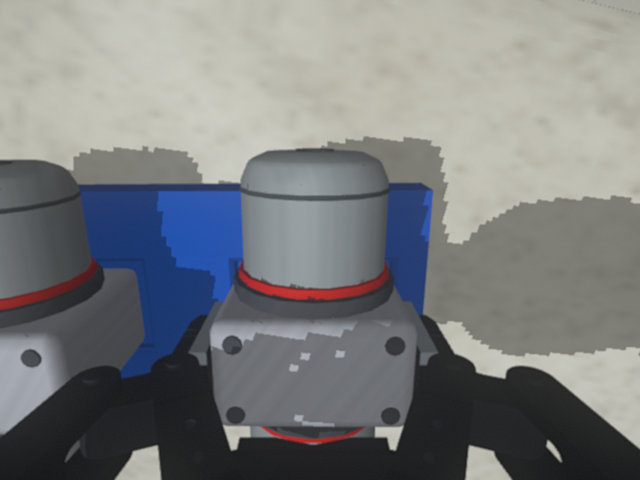

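Request:
send_rows(moves=[{"x": 1,"y": 0,"z": 0,"roll": 0},{"x": 1,"y": 0,"z": 0,"roll": 0},{"x": 1,"y": 0,"z": 0,"roll": 0},{"x": 1,"y": 0,"z": 0,"roll": 0},{"x": -40,"y": 0,"z": 0,"roll": 0},{"x": -95,"y": 0,"z": 0,"roll": 0},{"x": -95,"y": -50,"z": 0,"roll": 0},{"x": -95,"y": -100,"z": 0,"roll": 0},{"x": -95,"y": -100,"z": 0,"roll": 0},{"x": -95,"y": -100,"z": 0,"roll": 0}], grip=1)

```text
time: 10.85
tcp_pos: [486.8, 114.7, 121.1]
tcp_rot: [0.703, -0.069, 0.704, 0.069]
force: [-0.2, 0.4, -0.6]
width: 85.3
```

```bash
python3 s.py 6;  python3 - <<'E'
from cell import env,vision
import cv2
cv2.imwrite("pics/w3.png",vision.get_image("wrist"))
E
```

```text
10.85 F [ 0.599  0.413 -0.153] T [-0.001  0.     0.057] 85.3
10.90 F [-0.209 -0.088 -0.107] T [-0.039 -0.003  0.022] 85.3
10.95 F [-0.397 -0.486 -0.468] T [ 0.02   0.013 -0.03 ] 85.6
11.00 F [-0.606 -0.096  0.384] T [-0.025 -0.069  0.004] 85.0
11.05 F [ 0.181  0.589 -0.593] T [-0.011  0.015  0.012] 85.2
11.10 F [ 0.424  0.158 -0.371] T [ 0.049  0.004 -0.056] 85.4
[486.801 115.521 121.142] [-0.002  0.     0.002 -0.    -0.001 -0.002] [ -0.121 -34.057  26.116   0.005  -0.004   0.001]
```

View pics/w3.png

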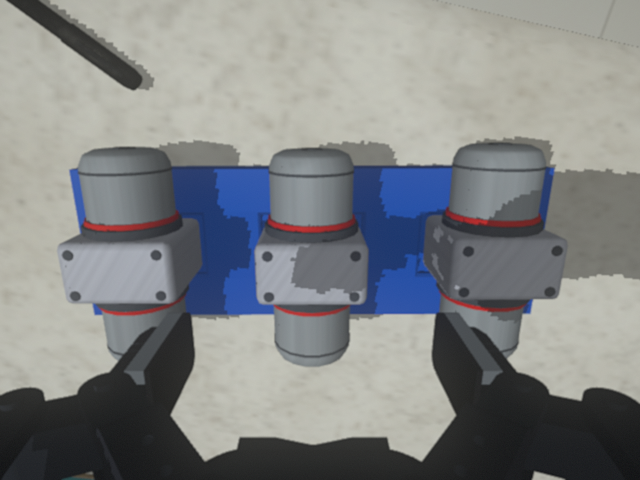

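The middle jar at (312,270) is centred under the gripper. The left jar at (508,272) may sit a few pixels nearer the robot, so I'm zooming in to check its seating.

```bash
python3 - <<'E'
import cv2
i=cv2.imread("pics/w3.png")[130:380,40:600]
cv2.imwrite("pics/w3c.png",cv2.convertScaleAbs(cv2.resize(i,(800,357),interpolation=cv2.INTER_CUBIC),alpha=1.5))
E
```

```text
(no output)
```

View pics/w3c.png

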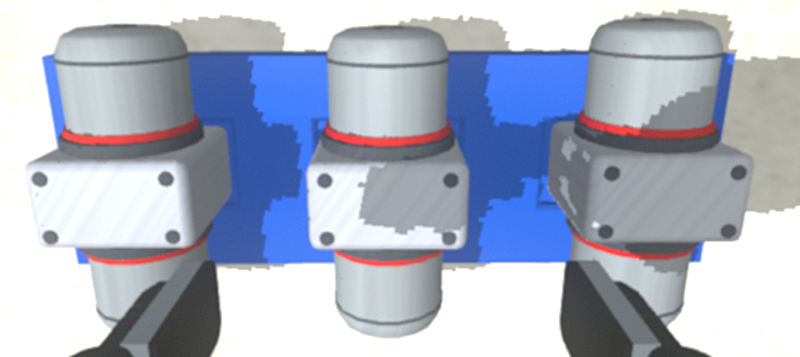

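```bash
python3 - <<'E'
from cell import env,vision
import cv2,numpy as np
i=vision.get_image("side");cv2.imwrite("pics/s3.png",i)
c=lambda i:cv2.resize(i[190:310,255:370],(575,600),interpolation=cv2.INTER_CUBIC)
j=cv2.imread("pics/side0.png")
o=np.hstack([c(j)[:300],c(i)[:300]]); o=np.hstack([c(j),c(i)]);o=cv2.resize(o,(800,417),interpolation=cv2.INTER_AREA)
cv2.imwrite("pics/s3c.png",o)
E
```

```text
(no output)
```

View pics/s3c.png

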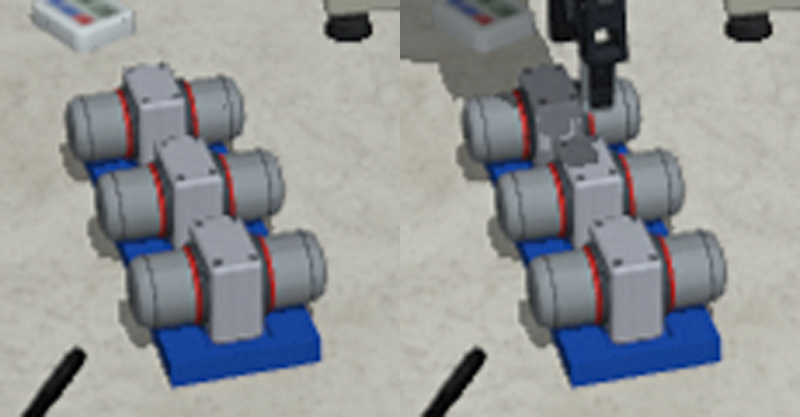

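The crops compare before (left half) with after (right half). The left jar looks displaced about 2 mm toward the robot and possibly tipped near-end-up, so I'm putting numbers on it.

```bash
python3 - <<'E'
from h import *
from cell import vision
a=cv2.imread("pics/side0.png",0);b=cv2.imread("pics/s3.png",0)
def m(n,x0,y0,x1,y1):
    t=a[y0:y1,x0:x1];s=b[y0-6:y1+6,x0-6:x1+6]
    s=cv2.resize(s,None,fx=8,fy=8,interpolation=cv2.INTER_CUBIC);t=cv2.resize(t,None,fx=8,fy=8,interpolation=cv2.INTER_CUBIC)
    r=cv2.matchTemplate(s,t,cv2.TM_CCOEFF_NORMED);_,v,_,l=cv2.minMaxLoc(r);print(n,v,(l[0]-48)/8,(l[1]-48)/8)
m("near L",272,213,288,238);m("nearcap L",272,215,281,240);m("far L",317,208,327,232)
m("near M",281,235,296,260);m("far M",324,230,340,255)
i=cv2.imread("pics/w3.png");h=cv2.cvtColor(i,cv2.COLOR_BGR2HSV)
r=cv2.inRange(h,(0,150,90),(8,255,255))|cv2.inRange(h,(172,150,90),(180,255,255))
n,l,s,c=cv2.connectedComponentsWithStats(r)
for k in range(1,n):
    if s[k,4]>25: print(s[k],c[k])
E
```

```text
near L 0.6773841977119446 -1.0 0.625
nearcap L 0.7478218674659729 -1.0 0.625
far L 0.8912020921707153 -0.625 0.5
near M 0.9921128153800964 0.0 0.0
far M 0.9992733597755432 0.0 0.0
[446 209  94  18 455] [490.61 221.  ]
[ 84 218  88  13 402] [125.15 225.96]
[268 219  86  14 433] [309.37 227.01]
[443 295  74  16 170] [477.47 305.95]
[104 304  68  11 152] [136.97 311.15]
[276 306  64  10 142] [307.7  312.61]
```

The side view shows both ends of the left jar moved equally, about -1 px across and +0.6 px down. That means no tilt, just a shift of about 2 mm within the pocket's play, so it is seated. Next is the middle jar, with a firmer grip.

Request:
send_rows(moves=[{"x": 50,"y": 0,"z": 0,"roll": 0},{"x": 85,"y": 0,"z": 0,"roll": 0},{"x": 95,"y": 0,"z": 0,"roll": 0},{"x": 95,"y": 0,"z": 0,"roll": 0}])

```text
time: 11.7
tcp_pos: [486.9, 114.8, 26.2]
tcp_rot: [0.703, -0.069, 0.704, 0.069]
force: [0.6, 0.2, 0.9]
width: 85.5
```

Request:
send_rows(moves=[{"x": 0,"y": 0,"z": 0,"roll": 0},{"x": 0,"y": 0,"z": 0,"roll": 0},{"x": 0,"y": 0,"z": 0,"roll": 0},{"x": 0,"y": 0,"z": 0,"roll": 0},{"x": 0,"y": 0,"z": 0,"roll": 0},{"x": -10,"y": 0,"z": 0,"roll": 0},{"x": -30,"y": 0,"z": 0,"roll": 0},{"x": -70,"y": 0,"z": 0,"roll": 0},{"x": -110,"y": 0,"z": 0,"roll": 0},{"x": -130,"y": 0,"z": 0,"roll": 0},{"x": -130,"y": 0,"z": 0,"roll": 0},{"x": -130,"y": 0,"z": 0,"roll": 0},{"x": -130,"y": 0,"z": 0,"roll": 0},{"x": -130,"y": 0,"z": 0,"roll": 0},{"x": -130,"y": 0,"z": 0,"roll": 0}], grip=0, newtons=115)

```text
time: 13.58
tcp_pos: [486.8, 114.5, 155.7]
tcp_rot: [0.703, -0.069, 0.704, 0.069]
force: [-0.3, 1.3, -5.5]
width: 56.7
```

```bash
python3 s.py 6
```

```text
13.57 F [ 5.53   1.286 -0.029] T [ 0.005 -0.028  0.021] 56.7
13.62 F [4.576 0.192 0.865] T [-0.063  0.005 -0.008] 56.5
13.68 F [ 4.514 -0.662 -0.443] T [-0.008 -0.014 -0.016] 56.9
13.72 F [ 5.033 -0.978 -0.208] T [ 0.035 -0.032 -0.029] 56.6
13.78 F [ 5.136  0.654 -0.654] T [-0.039 -0.007 -0.003] 56.8
13.82 F [ 4.876 -0.254  0.854] T [ 0.014 -0.017 -0.022] 57.1
[487.178 114.596 156.317] [-0.    -0.002  0.001  0.001  0.001 -0.001] [ -0.001 -35.654  29.312   0.018  -0.002   0.   ]
```

Request:
send_rows(moves=[{"x": 0,"y": 0,"z": 50,"roll": 0},{"x": 0,"y": 0,"z": 0,"roll": 0},{"x": 0,"y": 0,"z": -50,"roll": 0},{"x": 0,"y": 0,"z": 0,"roll": 0},{"x": 0,"y": 0,"z": 50,"roll": 0},{"x": 0,"y": 0,"z": 0,"roll": 0},{"x": 0,"y": 0,"z": -50,"roll": 0},{"x": 0,"y": 0,"z": 0,"roll": 0},{"x": 0,"y": 0,"z": 50,"roll": 0},{"x": 0,"y": 0,"z": 0,"roll": 0},{"x": 0,"y": 0,"z": -50,"roll": 0},{"x": 0,"y": 0,"z": 0,"roll": 0},{"x": 0,"y": 0,"z": 0,"roll": 0}])

```text
time: 15.45
tcp_pos: [487.7, 114.7, 155.1]
tcp_rot: [0.704, -0.069, 0.703, 0.069]
force: [0.2, -0.3, -2.9]
width: 56.5
```

```bash
python3 s.py 30
```

```text
15.45 F [ 2.854 -0.383  0.151] T [ 0.024 -0.148 -0.055] 56.5
15.50 F [4.351 0.806 0.02 ] T [0.029 0.017 0.007] 56.5
15.55 F [ 3.874 -0.296  0.594] T [ 0.024 -0.046  0.029] 57.0
15.60 F [ 4.211 -0.28  -0.554] T [-0.009  0.003  0.023] 56.9
15.65 F [ 4.367 -0.046  0.578] T [-0.021 -0.046  0.051] 56.8
15.70 F [ 4.252 -0.417 -0.286] T [-0.01   0.056 -0.002] 57.1
15.75 F [5.445 0.497 0.073] T [-0.021 -0.019 -0.033] 56.8
15.80 F [ 4.745 -0.107  0.144] T [-0.008  0.055  0.037] 56.6
15.85 F [ 5.02  -0.204  0.871] T [ 0.008 -0.024 -0.001] 56.9
15.90 F [ 5.017 -0.118 -0.404] T [-0.03  -0.01   0.013] 56.8
15.95 F [ 5.247 -0.595  0.6  ] T [-0.015 -0.003  0.018] 57.1
16.00 F [ 4.364 -0.176  0.046] T [ 0.044 -0.024  0.043] 57.1
16.05 F [3.988 0.203 0.818] T [-0.022 -0.053  0.014] 56.9
16.10 F [ 4.608 -0.214  0.298] T [-0.002  0.002 -0.053] 57.0
16.15 F [5.228 1.145 0.239] T [ 0.064 -0.001 -0.004] 56.9
16.20 F [ 4.791  0.523 -0.592] T [-0.021 -0.009 -0.012] 57.0
16.25 F [ 4.447 -0.261  0.327] T [-0.02   0.024  0.054] 56.8
16.30 F [ 4.914 -0.715  0.605] T [-0.035 -0.043  0.006] 56.9
16.35 F [ 5.052 -0.067  0.427] T [ 0.006 -0.008 -0.014] 57.0
16.40 F [5.424 0.111 0.14 ] T [ 0.024 -0.008  0.063] 56.9
16.45 F [3.911 0.233 0.312] T [ 0.007  0.006 -0.042] 56.6
16.50 F [4.636 0.621 0.761] T [ 0.053 -0.052  0.063] 56.9
16.55 F [4.827 0.275 0.254] T [ 0.009 -0.035  0.032] 56.6
16.60 F [5.767 0.591 0.166] T [ 0.03  -0.005 -0.004] 56.7
16.65 F [5.487 0.683 0.   ] T [-0.013 -0.014 -0.028] 56.6
16.70 F [ 4.948 -0.31   0.362] T [-0.046 -0.033  0.05 ] 56.6
16.75 F [ 4.663 -0.052  0.049] T [0.01  0.002 0.039] 56.7
16.80 F [ 4.939  0.547 -0.383] T [0.026 0.048 0.03 ] 56.6
16.85 F [ 3.667  0.081 -0.259] T [ 0.014 -0.036 -0.037] 56.9
16.90 F [ 4.955 -0.263  0.672] T [ 0.018 -0.034  0.009] 56.9
[487.127 114.586 156.31 ] [-0.     0.     0.001  0.001  0.     0.   ] [ -0.    -35.709  29.349   0.016  -0.002   0.   ]
```

The middle jar is quiet after the shake, unlike the left one. I'll set it back.

Request:
send_rows(moves=[{"x": 40,"y": 0,"z": 0,"roll": 0},{"x": 80,"y": 0,"z": 0,"roll": 0},{"x": 105,"y": 0,"z": 0,"roll": 0},{"x": 115,"y": 0,"z": 0,"roll": 0},{"x": 121,"y": 0,"z": 0,"roll": 0},{"x": 126,"y": 0,"z": 0,"roll": 0},{"x": 129,"y": 0,"z": 0,"roll": 0},{"x": 130,"y": 0,"z": 0,"roll": 0},{"x": 130,"y": 0,"z": 0,"roll": 0}])

```text
time: 18.02
tcp_pos: [488.1, 114.7, 28.3]
tcp_rot: [0.704, -0.069, 0.703, 0.069]
force: [-2.3, -0.8, 5.6]
width: 57.2
```

Request:
send_rows(moves=[{"x": 0,"y": 0,"z": 0,"roll": 0},{"x": 0,"y": 0,"z": 0,"roll": 0},{"x": 0,"y": 0,"z": 0,"roll": 0},{"x": 0,"y": 0,"z": 0,"roll": 0},{"x": -40,"y": 0,"z": 0,"roll": 0},{"x": -95,"y": 0,"z": 0,"roll": 0},{"x": -95,"y": -50,"z": 0,"roll": 0},{"x": -95,"y": -100,"z": 0,"roll": 0},{"x": -95,"y": -100,"z": 0,"roll": 0},{"x": -95,"y": -100,"z": 0,"roll": 0}], grip=1)

```text
time: 19.27
tcp_pos: [506.2, 16.7, 121.0]
tcp_rot: [0.703, -0.069, 0.704, 0.069]
force: [-0.3, -0.6, 0.8]
width: 85.7
```

```bash
python3 - <<'E'
from h import *
from cell import env,vision
o=env.get_obs();i=vision.get_image("wrist");cv2.imwrite("pics/w4.png",i);print(o["tcp_pos"])
b=vision.get_image("side");cv2.imwrite("pics/s4.png",b);b=cv2.cvtColor(b,6);a=cv2.imread("pics/side0.png",0)
def m(n,x0,y0,x1,y1):
    t=a[y0:y1,x0:x1];s=b[y0-6:y1+6,x0-6:x1+6]
    s=cv2.resize(s,None,fx=8,fy=8,interpolation=2);t=cv2.resize(t,None,fx=8,fy=8,interpolation=2)
    r=cv2.matchTemplate(s,t,cv2.TM_CCOEFF_NORMED);_,v,_,l=cv2.minMaxLoc(r);print(n,v,(l[0]-48)/8,(l[1]-48)/8)
m("near M",281,235,296,260);m("far M",324,230,340,255);m("near R",290,262,305,285);m("far R",333,255,349,280)
E
```

```text
[506.18  16.7  121.  ]
near M 0.9602276682853699 -0.125 0.375
far M 0.48088738322257996 0.0 1.0
near R 0.997681736946106 0.0 0.0
far R 0.9968647956848145 0.0 0.0
```

View pics/w4.png

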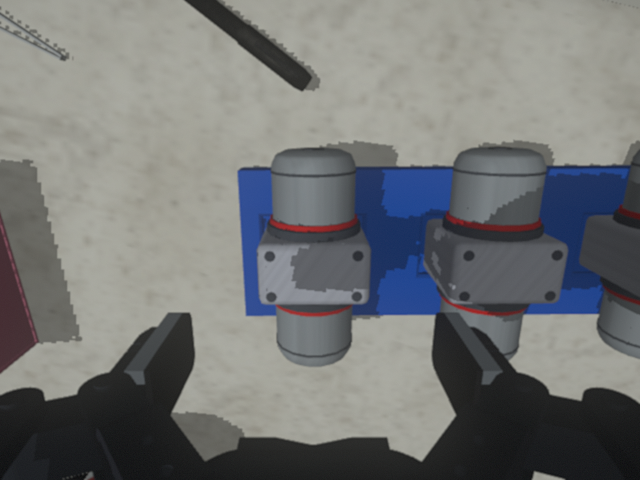

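The middle jar sits level at (505,270) with a side-view shift of at most 1 px. The right jar is centred under the gripper at (313,270). I'll take it with the same motion.

Request:
send_rows(moves=[{"x": 50,"y": 0,"z": 0,"roll": 0},{"x": 85,"y": 0,"z": 0,"roll": 0},{"x": 95,"y": 0,"z": 0,"roll": 0},{"x": 95,"y": 0,"z": 0,"roll": 0}])

```text
time: 19.88
tcp_pos: [506.3, 17.2, 26.1]
tcp_rot: [0.703, -0.07, 0.704, 0.07]
force: [0.5, 1.2, -0.7]
width: 85.1
```

Request:
send_rows(moves=[{"x": 0,"y": 0,"z": 0,"roll": 0},{"x": 0,"y": 0,"z": 0,"roll": 0},{"x": 0,"y": 0,"z": 0,"roll": 0},{"x": 0,"y": 0,"z": 0,"roll": 0},{"x": 0,"y": 0,"z": 0,"roll": 0},{"x": -10,"y": 0,"z": 0,"roll": 0},{"x": -30,"y": 0,"z": 0,"roll": 0},{"x": -70,"y": 0,"z": 0,"roll": 0},{"x": -110,"y": 0,"z": 0,"roll": 0},{"x": -130,"y": 0,"z": 0,"roll": 0},{"x": -130,"y": 0,"z": 0,"roll": 0},{"x": -130,"y": 0,"z": 0,"roll": 0},{"x": -130,"y": 0,"z": 0,"roll": 0},{"x": -130,"y": 0,"z": 0,"roll": 0},{"x": -130,"y": 0,"z": 0,"roll": 0}], grip=0, newtons=115)

```text
time: 21.75
tcp_pos: [506.3, 16.5, 155.7]
tcp_rot: [0.703, -0.069, 0.704, 0.069]
force: [0.1, 0.4, -4.5]
width: 56.8
```

```bash
python3 s.py 6
```

```text
21.75 F [4.51  0.355 0.158] T [-0.032  0.002  0.012] 56.8
21.80 F [4.428 0.223 0.483] T [-0.008 -0.025 -0.054] 56.9
21.85 F [ 4.856 -0.298 -0.315] T [0.019 0.024 0.002] 56.8
21.90 F [ 4.561  0.287 -0.423] T [-0.025 -0.028 -0.026] 56.3
21.95 F [ 4.232 -0.34   0.046] T [-0.021 -0.029 -0.041] 56.8
22.00 F [4.027 0.137 0.228] T [ 0.017  0.037 -0.036] 56.5
[506.712  16.514 156.312] [ 0.     0.    -0.001 -0.001 -0.     0.   ] [ -0.002 -36.262  29.283   0.019  -0.005   0.   ]
```

Request:
send_rows(moves=[{"x": 0,"y": 0,"z": 50,"roll": 0},{"x": 0,"y": 0,"z": 0,"roll": 0},{"x": 0,"y": 0,"z": -50,"roll": 0},{"x": 0,"y": 0,"z": 0,"roll": 0},{"x": 0,"y": 0,"z": 50,"roll": 0},{"x": 0,"y": 0,"z": 0,"roll": 0},{"x": 0,"y": 0,"z": -50,"roll": 0},{"x": 0,"y": 0,"z": 0,"roll": 0},{"x": 0,"y": 0,"z": 50,"roll": 0},{"x": 0,"y": 0,"z": 0,"roll": 0},{"x": 0,"y": 0,"z": -50,"roll": 0},{"x": 0,"y": 0,"z": 0,"roll": 0},{"x": 0,"y": 0,"z": 0,"roll": 0}])

```text
time: 23.62
tcp_pos: [507.5, 16.7, 155.4]
tcp_rot: [0.704, -0.069, 0.703, 0.069]
force: [0.5, 1.0, -3.2]
width: 57.0
```

```bash
python3 s.py 30
```

```text
23.62 F [3.206 0.848 0.718] T [-0.006 -0.083 -0.072] 57.0
23.68 F [ 3.68   0.678 -0.324] T [-0.016 -0.016 -0.002] 56.5
23.73 F [4.611 0.545 0.105] T [-0.034 -0.007  0.024] 57.0
23.77 F [ 4.817 -0.418 -1.298] T [ 0.016  0.04  -0.01 ] 56.8
23.82 F [ 5.736  0.581 -0.047] T [-0.011 -0.028 -0.018] 56.5
23.88 F [ 4.134 -0.488  0.69 ] T [ 0.021  0.022 -0.044] 56.7
23.93 F [ 4.419 -0.735 -0.224] T [-0.003 -0.054 -0.018] 56.8
23.98 F [ 5.481  0.557 -0.658] T [-0.009 -0.009  0.038] 56.9
24.02 F [3.68  0.608 0.178] T [-0.023  0.    -0.008] 56.9
24.07 F [ 4.958 -0.004 -0.579] T [-0.011 -0.01   0.017] 56.8
24.12 F [ 4.619  0.515 -0.464] T [-0.035 -0.022 -0.006] 56.7
24.18 F [ 5.554 -0.274  0.006] T [0.029 0.006 0.008] 56.8
24.23 F [ 4.697  0.612 -0.362] T [-0.038  0.016  0.005] 56.7
24.27 F [5.376 0.951 0.139] T [-0.018 -0.052 -0.002] 56.8
24.32 F [ 4.232  0.19  -0.111] T [ 0.001 -0.076 -0.015] 56.7
24.38 F [ 4.463  0.136 -0.383] T [ 0.04   0.058 -0.06 ] 57.0
24.43 F [ 4.744 -0.798 -0.585] T [-0.018 -0.    -0.023] 56.9
24.48 F [ 4.425 -0.481  0.146] T [-0.014 -0.019  0.014] 56.5
24.52 F [4.299 0.611 0.329] T [-0.007 -0.036  0.041] 56.9
24.57 F [ 4.65  -0.641 -0.113] T [ 0.02   0.02  -0.018] 56.6
24.62 F [ 3.835  0.396 -0.81 ] T [-0.039 -0.029 -0.029] 56.7
24.68 F [ 4.793 -0.052  0.617] T [ 0.025 -0.001  0.008] 56.7
24.73 F [4.636 0.074 0.245] T [ 0.014 -0.028  0.018] 57.1
24.77 F [3.59  0.479 0.391] T [-0.012 -0.032  0.016] 56.7
24.82 F [ 5.849  0.515 -0.044] T [-0.022  0.01  -0.008] 56.7
24.88 F [ 4.121 -0.572  0.478] T [ 0.021 -0.066  0.064] 56.9
24.93 F [ 4.86  -0.329  0.693] T [ 0.033 -0.016  0.01 ] 57.3
24.98 F [ 4.596 -0.472  0.342] T [ 0.036 -0.007  0.001] 56.7
25.02 F [ 5.413  1.105 -0.323] T [ 0.022 -0.002 -0.004] 57.1
25.07 F [ 4.042 -0.409 -0.064] T [ 0.057  0.023 -0.04 ] 56.6
[506.649  16.495 156.311] [ 0.001  0.002  0.001  0.     0.    -0.   ] [  0.001 -36.319  29.32    0.017  -0.005   0.   ]
```

The right jar is quiet too, so the left jar is the one. I'll set the right jar back and go over the left jar.

Request:
send_rows(moves=[{"x": 40,"y": 0,"z": 0,"roll": 0},{"x": 80,"y": 0,"z": 0,"roll": 0},{"x": 105,"y": 0,"z": 0,"roll": 0},{"x": 115,"y": 0,"z": 0,"roll": 0},{"x": 121,"y": 0,"z": 0,"roll": 0},{"x": 126,"y": 0,"z": 0,"roll": 0},{"x": 129,"y": 0,"z": 0,"roll": 0},{"x": 130,"y": 0,"z": 0,"roll": 0},{"x": 130,"y": 0,"z": 0,"roll": 0}])

```text
time: 26.2
tcp_pos: [507.6, 16.4, 28.3]
tcp_rot: [0.704, -0.069, 0.703, 0.069]
force: [-3.5, -0.1, 5.6]
width: 56.8
```

Request:
send_rows(moves=[{"x": 0,"y": 0,"z": 0,"roll": 0},{"x": 0,"y": 0,"z": 0,"roll": 0},{"x": 0,"y": 0,"z": 0,"roll": 0},{"x": 0,"y": 0,"z": 0,"roll": 0},{"x": -40,"y": 0,"z": 0,"roll": 0},{"x": -95,"y": 0,"z": 0,"roll": 0},{"x": -95,"y": 50,"z": 0,"roll": 0},{"x": -95,"y": 100,"z": 0,"roll": 0},{"x": -95,"y": 150,"z": 0,"roll": 0},{"x": -95,"y": 200,"z": 0,"roll": 0},{"x": -95,"y": 200,"z": 0,"roll": 0},{"x": -95,"y": 200,"z": 0,"roll": 0}], grip=1)

```text
time: 27.7
tcp_pos: [467.5, 212.4, 121.1]
tcp_rot: [0.704, -0.07, 0.704, 0.069]
force: [-0.5, -0.6, 1.0]
width: 85.2
```

```bash
python3 - <<'E'
from h import *
from cell import env,vision
o=env.get_obs();i=vision.get_image("wrist");cv2.imwrite("pics/w5.png",i);print(o["time"],o["tcp_pos"])
b=vision.get_image("side");cv2.imwrite("pics/s5.png",b);b=cv2.cvtColor(b,6);a=cv2.imread("pics/side0.png",0)
def m(n,x0,y0,x1,y1):
    t=a[y0:y1,x0:x1];s=b[y0-6:y1+6,x0-6:x1+6]
    s=cv2.resize(s,None,fx=8,fy=8,interpolation=2);t=cv2.resize(t,None,fx=8,fy=8,interpolation=2)
    r=cv2.matchTemplate(s,t,cv2.TM_CCOEFF_NORMED);_,v,_,l=cv2.minMaxLoc(r);print(n,v,(l[0]-48)/8,(l[1]-48)/8)
m("near M",281,235,296,260);m("far M",324,230,340,255);m("near R",290,262,305,285);m("far R",333,255,349,280)
E
```

```text
27.7 [467.48 212.42 121.12]
near M 0.9823122620582581 -0.25 0.0
far M 0.9817498326301575 -0.25 0.125
near R 0.9812853336334229 -0.25 0.125
far R 0.982184112071991 -0.125 0.375
```

View pics/w5.png

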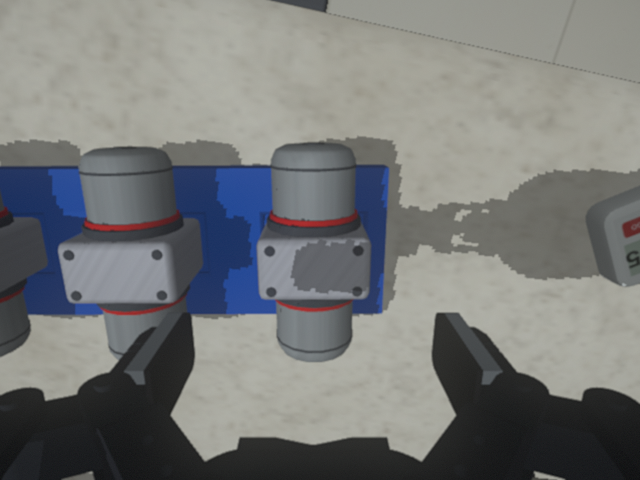

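Request:
send_rows(moves=[{"x": 50,"y": 0,"z": -2,"roll": 0},{"x": 85,"y": 0,"z": -2,"roll": 0},{"x": 95,"y": 0,"z": -2,"roll": 0},{"x": 95,"y": 0,"z": -2,"roll": 0}])

```text
time: 28.3
tcp_pos: [465.8, 211.5, 26.2]
tcp_rot: [0.703, -0.069, 0.704, 0.069]
force: [0.2, 0.7, 0.0]
width: 85.2
```

Request:
send_rows(moves=[{"x": 0,"y": 0,"z": 0,"roll": 0},{"x": 0,"y": 0,"z": 0,"roll": 0},{"x": 0,"y": 0,"z": 0,"roll": 0},{"x": 0,"y": 0,"z": 0,"roll": 0},{"x": 0,"y": 0,"z": 0,"roll": 0},{"x": -10,"y": 0,"z": 0,"roll": 0},{"x": -30,"y": 0,"z": 0,"roll": 0},{"x": -70,"y": 0,"z": 0,"roll": 0},{"x": -110,"y": 0,"z": 0,"roll": 0},{"x": -130,"y": 0,"z": 0,"roll": 0},{"x": -130,"y": 0,"z": 0,"roll": 0},{"x": -130,"y": 0,"z": 0,"roll": 0}], grip=0, newtons=115)

```text
time: 29.8
tcp_pos: [464.0, 211.8, 154.7]
tcp_rot: [0.703, -0.07, 0.705, 0.069]
force: [-0.4, 0.7, -6.5]
width: 56.2
```

Request:
send_rows(moves=[{"x": 0,"y": -15,"z": 0,"roll": 0},{"x": 0,"y": -45,"z": 0,"roll": 0},{"x": 0,"y": -85,"z": 0,"roll": 0},{"x": 0,"y": -130,"z": 0,"roll": 0},{"x": 0,"y": -175,"z": 0,"roll": 0},{"x": 0,"y": -220,"z": 0,"roll": 0},{"x": 0,"y": -265,"z": 5,"roll": 0},{"x": 0,"y": -310,"z": 10,"roll": 0},{"x": 0,"y": -355,"z": 15,"roll": 0},{"x": 0,"y": -400,"z": 21,"roll": 0},{"x": 0,"y": -440,"z": 21,"roll": 0},{"x": 0,"y": -470,"z": 21,"roll": 0},{"x": 0,"y": -485,"z": 21,"roll": 0},{"x": 0,"y": -492,"z": 21,"roll": 0},{"x": 0,"y": -492,"z": 21,"roll": 0},{"x": 0,"y": -492,"z": 21,"roll": 0}])

```text
time: 31.8
tcp_pos: [581.9, -265.0, 156.2]
tcp_rot: [0.703, -0.069, 0.704, 0.07]
force: [-0.1, 0.2, -6.5]
width: 56.6
```

```bash
python3 s.py 20; python3 - <<'E'
from h import *
from cell import env,vision
o=env.get_obs();i=vision.get_image("wrist");cv2.imwrite("pics/w6.png",i)
s=vision.get_image("side");t=vision.get_image("top");cv2.imwrite("pics/t6.png",t)
cv2.imwrite("pics/c6.png",np.hstack([s[150:450,230:630],i[::2,::2][0:240].repeat(1,0) if 0 else cv2.resize(i,(400,300))]))
E
```

```text
31.80 F [ 6.542  0.247 -0.026] T [-0.058  0.193  0.128] 56.6
31.85 F [ 4.803 -0.434  0.032] T [ 0.036 -0.35  -0.154] 56.3
31.90 F [ 6.374 -0.041  0.347] T [-0.068  0.138  0.062] 56.6
31.95 F [ 5.371 -0.48   1.101] T [ 0.106 -0.318 -0.039] 56.5
32.00 F [5.682 0.717 0.602] T [-0.015 -0.192  0.088] 56.5
32.05 F [5.776 0.333 0.275] T [ 0.097 -0.003 -0.107] 56.3
32.10 F [ 4.275 -1.008  0.205] T [-0.139 -0.116 -0.018] 56.6
32.15 F [6.413 0.338 0.346] T [0.072 0.195 0.128] 56.4
32.20 F [ 4.262  0.235 -0.288] T [-0.026 -0.326 -0.13 ] 56.3
32.25 F [5.488 0.879 0.128] T [-0.038  0.225  0.151] 56.4
32.30 F [ 5.374 -0.732 -0.254] T [ 0.132 -0.415 -0.098] 56.6
32.35 F [4.982 0.88  0.536] T [-0.123  0.033  0.05 ] 56.4
32.40 F [ 5.99  -0.392  0.363] T [ 0.043 -0.18   0.003] 56.6
32.45 F [ 5.595  0.523 -0.359] T [-0.116  0.058  0.084] 56.3
32.50 F [ 6.358 -1.116  1.173] T [ 0.093 -0.109  0.06 ] 56.4
32.55 F [ 4.933 -1.078 -0.124] T [ 0.007 -0.398 -0.108] 56.3
32.60 F [ 6.528  0.943 -0.035] T [-0.     0.061  0.116] 56.4
32.65 F [ 5.213 -1.745 -0.019] T [ 0.037 -0.299 -0.146] 56.7
32.70 F [6.45  1.107 0.288] T [-0.123  0.062  0.072] 56.3
32.75 F [ 5.545 -0.558 -0.372] T [ 0.086 -0.357 -0.049] 56.4
[ 582.227 -266.209  156.286] [ 0.001 -0.     0.     0.001 -0.021 -0.185] [  0.054 -50.247  30.522   0.082  -0.08    0.003]
```

View pics/c6.png

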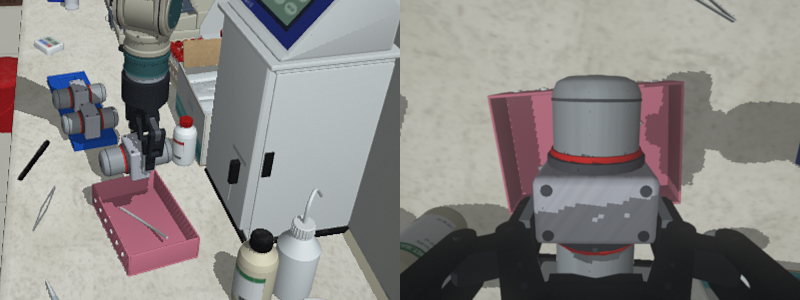

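The side view and wrist view show the jar held level above the tray, with the other two jars seated. The wrist-view tray corners are at full-frame pixels (142,154), (453,131) and (448,325). I'll use them for one check of the tray centre.

```bash
python3 - <<'E'
from h import *
from cell import env,vision
o=env.get_obs();K,M=cam(vision,"wrist",o)
p=ray(K,M,[[142,154],[453,131],[448,325]],48);print(p)
print(np.linalg.norm(p[1]-p[0]),np.linalg.norm(p[2]-p[1]))
print("centre",(p[0]+p[2])/2)
y=(p[1]-p[0])/np.linalg.norm(p[1]-p[0]);print("centre2",(p[0]+p[1])/2+66*np.array([y[1],-y[0],0]))
print(o["tcp_pos"],o["time"])
E
```

```text
[[ 549.76 -378.34   48.  ]
 [ 500.05 -197.42   48.  ]
 [ 624.69 -163.01   48.  ]]
187.6267427327294 129.3016027909113
centre [ 587.23 -270.68   48.  ]
centre2 [ 588.55 -270.4    48.  ]
[ 582.25 -266.2   156.3 ] 32.9
```

Request:
send_rows(moves=[{"x": 5,"y": 0,"z": 0,"roll": 0},{"x": 14,"y": -1,"z": 1,"roll": 0},{"x": 24,"y": -2,"z": 2,"roll": 0},{"x": 33,"y": -2,"z": 2,"roll": 0},{"x": 38,"y": -2,"z": 2,"roll": 0},{"x": 40,"y": -2,"z": 2,"roll": 0},{"x": 40,"y": -2,"z": 2,"roll": 0},{"x": 40,"y": -2,"z": 2,"roll": 0},{"x": 40,"y": -2,"z": 2,"roll": 0},{"x": 40,"y": -2,"z": 2,"roll": 0},{"x": 40,"y": -2,"z": 2,"roll": 0},{"x": 40,"y": -2,"z": 2,"roll": 0}])

```text
time: 34.4
tcp_pos: [584.6, -267.7, 116.3]
tcp_rot: [0.704, -0.069, 0.704, 0.069]
force: [-0.4, 1.0, -5.8]
width: 56.5
```

```bash
python3 - <<'E'
from h import *
from cell import env,vision
i=vision.get_image("side");cv2.imwrite("pics/s7.png",i)
cv2.imwrite("pics/s7c.png",cv2.resize(i[150:420,235:475],(530,597),interpolation=2));print(env.get_obs()["tcp_pos"])
E
python3 s.py 6
```

```text
[ 584.6  -267.74  116.33]
34.45 F [ 5.763 -0.724  0.219] T [ 0.094 -0.15   0.057] 56.5
34.50 F [ 4.655  0.155 -0.461] T [-0.052 -0.298 -0.137] 56.3
34.55 F [5.722 0.463 0.135] T [0.027 0.041 0.155] 56.3
34.60 F [4.514 0.33  0.928] T [-0.    -0.376 -0.119] 55.8
34.65 F [6.033 0.45  0.066] T [-0.148  0.056 -0.011] 56.6
34.70 F [ 4.812 -0.101  1.172] T [ 0.103 -0.09   0.029] 56.7
[ 584.583 -267.731  116.291] [ 0.002 -0.     0.003  0.021 -0.044 -0.194] [ -0.013 -51.182  29.434   0.09   -0.074  -0.002]
```

View pics/s7c.png

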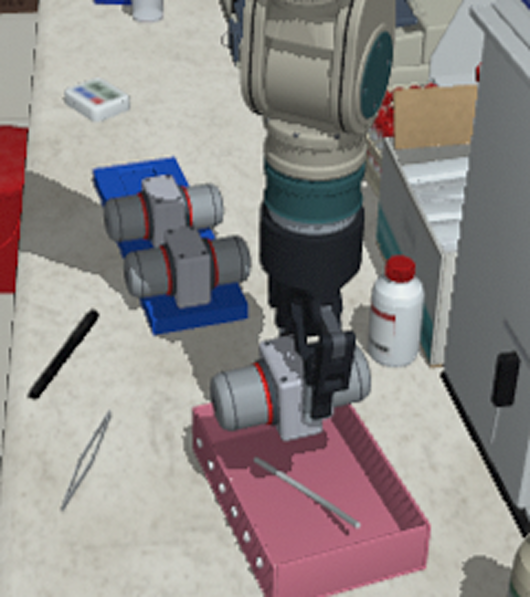

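The pad looks off-centre on the collar in this view, so I'm computing where the jar sits in the hand.

```bash
python3 - <<'E'
from h import *
from cell import env,vision
c=vision.get_calibration("wrist");K=c["mtx"];M=c["T_tool_cam"]
cv2.imwrite("pics/w7.png",vision.get_image("wrist"))
def tr(uv,xp):  # ray onto tool plane x=xp
    uv=np.array(uv,float);d=np.c_[(uv[:,0]-K[0,2])/K[0,0],-(uv[:,1]-K[1,2])/K[1,1],-np.ones(len(uv))]@M[:3,:3].T
    return M[:3,3]+d*((xp-M[0,3])/d[:,0])[:,None]
for n,u in(("w2",[[233,345],[395,346],[236,415],[390,415]]),("w6",[[234,304],[392,304],[238,380],[389,378]])):
    for xp in(-44,-50): q=tr(u,xp);print(n,xp,q.mean(0),q[1]-q[0],q[2]-q[0])
def rings(f):
    h=cv2.cvtColor(cv2.imread(f),cv2.COLOR_BGR2HSV);r=cv2.inRange(h,(0,150,70),(8,255,255))|cv2.inRange(h,(172,150,70),(180,255,255))
    n,l,s,cc=cv2.connectedComponentsWithStats(r)
    for k in range(1,n):
        if s[k,4]>60: print(f,s[k],cc[k])
for f in("pics/w2.png","pics/w6.png","pics/w7.png"): rings(f)
E
```

```text
w2 -44 [-44.    -0.12  -2.76] [ 0.   44.85  0.34] [ 0.   -0.44 23.23]
w2 -50 [-50.    -0.13  -7.08] [ 0.   42.15  0.32] [ 0.   -0.41 21.83]
w6 -44 [-44.   -0.2 -15.2] [ 0.   42.32  0.02] [ 0.   -0.19 23.7 ]
w6 -50 [-50.    -0.21 -18.77] [ 0.   39.78  0.02] [ 0.   -0.18 22.28]
pics/w2.png [  0 259  97  50 903] [ 48.3  290.33]
pics/w2.png [ 239  266  149   34 1488] [312.46 288.71]
pics/w2.png [263 427  99  16 334] [311.68 437.26]
pics/w6.png [ 241  237  145   25 1369] [312.37 252.98]
pics/w6.png [262 394 103  14 351] [315.23 402.56]
pics/w7.png [ 241  237  146   25 1368] [312.58 252.99]
pics/w7.png [263 394 100  14 305] [312.57 403.04]
```

```bash
python3 - <<'E'
from h import *
from cell import vision
c=vision.get_calibration("wrist");K=c["mtx"];M=c["T_tool_cam"]
def bolts(f,g):
    i=cv2.imread(f,0);out=[]
    for u,v in g:
        w=i[v-11:v+12,u-11:u+12].astype(np.uint8);_,t=cv2.threshold(w,0,255,cv2.THRESH_BINARY_INV+cv2.THRESH_OTSU)
        n,l,s,cc=cv2.connectedComponentsWithStats(t);k=min(range(1,n),key=lambda k:np.hypot(*(cc[k]-11))+ (99 if s[k,4]<30 else 0))
        out.append(cc[k]+[u-11,v-11])
    return np.array(out)
def pnp(b,sy,sz):
    P=np.array([[-sy,sz,0],[sy,sz,0],[-sy,-sz,0],[sy,-sz,0]],float)/2
    for ok,r,t in [(1,r,t) for r,t in zip(*cv2.solvePnPGeneric(P,b,K,None,flags=cv2.SOLVEPNP_IPPE)[1:3])]:
        F=np.diag([1,-1,-1.]);Rt=M[:3,:3]@F@cv2.Rodrigues(r)[0];p=M[:3,:3]@F@t.ravel()+M[:3,3]
        print("  centre tool",p,"len axis",Rt[:,1],"pitch",np.degrees(np.arctan2(Rt[0,1],-Rt[2,1])),"width axis",Rt[:,0])
for f,g in(("pics/w2.png",[[233,345],[395,346],[236,415],[390,415]]),("pics/w7.png",[[234,304],[392,304],[238,380],[389,378]])):
    b=bolts(f,g);print(f,b.ravel());pnp(b,44.5,23.0);pnp(b,44.5,22.)
E
```

```text
pics/w2.png [231.98 345.49 394.72 345.75 235.03 414.85 390.14 415.77]
  centre tool [-45.71  -0.24  -3.9 ] len axis [-0.01  0.01 -1.  ] pitch -0.8491066870410142 width axis [0.01 1.   0.01]
  centre tool [-45.87  -0.31  -5.31] len axis [ 0.95  0.01 -0.3 ] pitch 72.34420201751206 width axis [-0.01  1.   -0.  ]
  centre tool [-45.72  -0.24  -3.99] len axis [ 0.05  0.01 -1.  ] pitch 2.8176619831932945 width axis [0.01 1.   0.01]
  centre tool [-45.86  -0.32  -5.22] len axis [ 0.93  0.01 -0.36] pitch 68.67740967897734 width axis [-0.01  1.   -0.  ]
pics/w7.png [233.83 304.82 393.5  306.   236.37 377.15 389.32 377.87]
  centre tool [-40.85  -0.16 -13.38] len axis [ 0.01  0.01 -1.  ] pitch 0.7622621061275857 width axis [0.   1.   0.01]
  centre tool [-40.96  -0.24 -14.55] len axis [ 0.87  0.01 -0.49] pitch 60.634027756699076 width axis [-0.02  1.   -0.  ]
  centre tool [-40.87  -0.15 -13.49] len axis [ 0.1   0.01 -1.  ] pitch 5.649497196706048 width axis [0.01 1.   0.01]
  centre tool [-40.95  -0.25 -14.45] len axis [ 0.83  0.01 -0.56] pitch 55.7465391514124 width axis [-0.02  1.   -0.  ]
```

```bash
python3 - <<'E'
from h import *
from cell import env,vision
# side view: triangle of rings / end caps of held jar vs expected projection of a level centred jar
o=env.get_obs();T=R.from_quat(np.roll(o["tcp_rot"],-1)).as_matrix();p0=np.array(o["tcp_pos"])
c=vision.get_calibration("side");K=c["mtx"];W=c["world_to_cam"]
def pr(P):q=W[:3,:3]@P+W[:3,3];return np.array([K[0,0]*q[0]/-q[2]+K[0,2],-K[1,1]*q[1]/-q[2]+K[1,2]])
for dz in(0,-10):
  for pit in(0,10):
    s,k=np.sin(np.radians(pit)),np.cos(np.radians(pit)); ctr=np.array([-16,0,dz])
    e=[pr(p0+T@(ctr+np.array([-s*a,0,k*a]))) for a in(-61,-19,19,61)]
    print(dz,pit,np.array(e).ravel())
i=cv2.imread("pics/s7.png");h=cv2.cvtColor(i,cv2.COLOR_BGR2HSV);r=cv2.inRange(h,(0,150,70),(6,255,255))|cv2.inRange(h,(174,150,70),(180,255,255))
n,l,s,cc=cv2.connectedComponentsWithStats(r)
for k in range(1,n):
    if s[k,4]>8 and 320<cc[k][0]<420: print(s[k],cc[k])
b=cv2.resize(i[285:365,315:415],(800,640),interpolation=2)[:600];cv2.imwrite("pics/s7d.png",b)
E
```

```text
0 0 [337.45 327.18 361.07 322.88 382.11 319.06 404.99 314.9 ]
0 10 [337.94 331.84 361.18 324.33 382.03 317.6  404.87 310.23]
-10 0 [331.76 328.21 355.48 323.9  376.6  320.06 399.57 315.88]
-10 10 [332.29 332.87 355.6  325.35 376.52 318.6  399.43 311.21]
[408 192   5   6  20] [410.15 194.55]
[405 199   8  13  80] [409.1  205.19]
[318 235   4  17  19] [320.11 242.79]
[329 259   5  20  21] [331.67 268.05]
[410 266  13  12 129] [415.81 271.25]
[350 314   9  28  49] [355.2  327.39]
```

View pics/s7d.png

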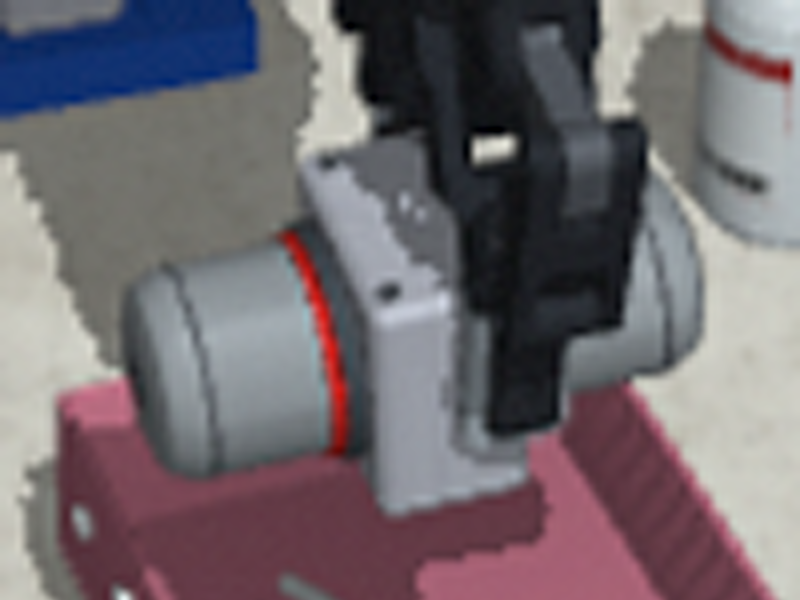

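Both views agree that the jar sits about 10 mm toward the robot in the hand and is tipped about 2–3°. It did not move between the last two pictures. I'll shift gently to centre it over the tray, use full grip, and check for creep.

Request:
send_rows(moves=[{"x": 0,"y": 0,"z": 1,"roll": 0},{"x": 0,"y": 0,"z": 3,"roll": 0},{"x": 0,"y": 0,"z": 6,"roll": 0},{"x": 0,"y": 0,"z": 9,"roll": 0},{"x": 0,"y": 0,"z": 10,"roll": 0},{"x": 0,"y": 0,"z": 10,"roll": 0},{"x": 0,"y": 0,"z": 10,"roll": 0},{"x": 0,"y": 0,"z": 10,"roll": 0},{"x": 0,"y": 0,"z": 10,"roll": 0},{"x": 0,"y": 0,"z": 10,"roll": 0},{"x": 0,"y": 0,"z": 10,"roll": 0},{"x": 0,"y": 0,"z": 10,"roll": 0},{"x": 0,"y": 0,"z": 10,"roll": 0},{"x": 0,"y": 0,"z": 10,"roll": 0},{"x": 0,"y": 0,"z": 10,"roll": 0},{"x": 0,"y": 0,"z": 10,"roll": 0}], newtons=120)

```text
time: 36.75
tcp_pos: [594.4, -265.8, 116.3]
tcp_rot: [0.704, -0.069, 0.704, 0.069]
force: [0.6, 0.6, -6.4]
width: 56.5
```

```bash
python3 - <<'E'
from h import *
from cell import env,vision
o=env.get_obs();print(o["time"],o["tcp_pos"],o["width"],o["force"])
h=cv2.cvtColor(vision.get_image("wrist"),cv2.COLOR_BGR2HSV);r=cv2.inRange(h,(0,150,70),(8,255,255))|cv2.inRange(h,(172,150,70),(180,255,255))
n,l,s,cc=cv2.connectedComponentsWithStats(r)
for k in range(1,n):
    if s[k,4]>60: print(s[k],cc[k])
a=cv2.imread("pics/side0.png",0);b=vision.get_image("side");cv2.imwrite("pics/s8.png",b);b=cv2.cvtColor(b,6)
def m(n,x0,y0,x1,y1):
    t=a[y0:y1,x0:x1];s=b[y0-6:y1+6,x0-6:x1+6]
    s=cv2.resize(s,None,fx=8,fy=8,interpolation=2);t=cv2.resize(t,None,fx=8,fy=8,interpolation=2)
    q=cv2.matchTemplate(s,t,cv2.TM_CCOEFF_NORMED);_,v,_,l=cv2.minMaxLoc(q);print(n,v,(l[0]-48)/8,(l[1]-48)/8)
m("near M",281,235,296,260);m("near R",290,262,305,285);m("far R",333,255,349,280);m("pen",246,288,282,332);m("forceps",260,335,288,382);m("tray front",340,360,430,420);m("timer",262,184,296,206);m("bottle",402,264,428,316)
E
```

```text
36.75 [ 594.4  -265.8   116.32] 56.47518758373232 [ 0.63  0.59 -6.41]
[ 241  237  146   25 1378] [312.37 253.04]
[262 394 101  14 315] [312.69 403.  ]
near M 0.7805545926094055 -0.125 0.375
near R 0.6813658475875854 -0.25 1.25
far R 0.8168407678604126 -0.375 1.0
pen 0.9997674226760864 0.0 0.0
forceps 0.9989108443260193 0.0 0.0
tray front 0.982238233089447 0.0 0.0
timer 0.9990278482437134 0.0 0.0
bottle 0.9568825364112854 0.125 0.125
```

```bash
python3 -c "
from cell import hand_in
print(hand_in())"
```

```text
the job is handed in; nothing more can be done
None
```

The left jar is the one with the ball. At hand-in (about 37 s on the clock) I was holding it over the middle of the pink tray, its underside about 50 mm above the rim.

- **Shake test:** I lifted each jar about 130 mm, left to right, paused, shook it along its length and set it back. The left jar left a lasting wrist-torque disturbance of up to about 0.8 N m, still there 2 s after the shake. The middle and right jars went quiet at once. I shook the left jar at 80 N grip and the other two at 115 N. When I lifted the left jar again at 115 N, the disturbance came back.
- **Other two jars:** the middle and right jars matched their starting pictures to within about 0.4 px after being set back. In the last side picture the right jar matched poorly, about 1 px lower. I put that down to the arm's shadow and did not look further.
- **Everything else:** the pen, forceps, tray, timer and bottle showed no movement in the last check.
- **What went less well:** the left jar slid about 10 mm along its length in the grip and tips about 2–3°. I moved the hand 10 mm so that the jar itself, not the gripper, is centred over the tray. It did not creep in the pictures taken over the next few seconds.
- **Tray position:** my two measurements of the tray centre differed by about 6 mm, so I aimed between them.

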